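Issue one short can from the bar's can dispenser

TASK

Get one short can ready for pick-up: with the fingertips, press down the rubber pad at the rear end of the rocker on the dispenser of the short cans, so that the gate at the other end lifts and the front can rolls down to the front lip, then let the rocker come fully back up so that the next can rolls up to the shut gate. Issue only that one can, without touching any can, and leave the dispenser of the tall cans and the things standing about alone.

Things in the scene. Friction and masses are not known exactly. Their poses are not given: they have to be found in the camera images.
- short_dispenser: gravity dispenser of the short 150 ml mini cans, fixed: open steel chute on legs, 270 mm long, 113 mm wide over the rocker arms, falling at 0.157 rad towards the robot. Origin: on the counter below the front can's place (chute floor 45 mm above it). x: level, along the chute, uphill, away from the robot; y across it; z up. Centre of a can at the shut gate: x = -4, z = 71 mm; of an issued can at the front lip: x = -88, z = 57
- short_rocker (a joint): rocker of the short-can dispenser, rad: two dark steel side arms on a hinge, gate at the front, pad at the rear. 0 = at rest, gate down; grows as the pad is pressed, to the stop at 0.38. From about 0.3 the front can is free, while a finger rises through the chute floor and keeps the second can back. A spring brings it back to 0; about 3 to 6 N on the pad reach the stop
- short_pad (a point): black rubber pad, 44 mm along the chute, 64 across, 6 thick, on the cross bar at the rear, uphill end of the short-can rocker. Point: centre of its top face, at rest x = 168, z = 134 mm in the dispenser's frame, rising 0.2 rad to the rear. It turns about the hinge with the rocker: at the stop 40 mm lower, 9 mm farther to the rear, sloping 0.18 rad down to the rear
- short_hinge (a point): point on the hinge axis (dispenser's y direction) of the short-can rocker, in mid-chute, at x = 68, z = 92 mm in the dispenser's frame
- short_gate (a point): middle of the lower edge of the gate plate (3 mm thick, 43 mm high) at the front end of the short-can rocker; it rises about 40 mm when the pad is pressed to the stop
- short_can1: front can, behind the gate of the short-can dispenser: drinks can of 53 mm diameter and 88 mm length, 170 g, white sleeve with a grey band at each end, bare aluminium ends, lying across the chute. Origin: its centre; own y: its axis
- short_can2: second can of the short-can dispenser: drinks can of 53 mm diameter and 88 mm length, 170 g, white sleeve with a grey band at each end, bare aluminium ends, lying across the chute. Origin: its centre; own y: its axis
- short_can3: third can of the short-can dispenser: drinks can of 53 mm diameter and 88 mm length, 170 g, white sleeve with a grey band at each end, bare aluminium ends, lying across the chute. Origin: its centre; own y: its axis
- tall_dispenser: gravity dispenser of the tall 250 ml slim cans, fixed: open steel chute on legs, 270 mm long, 159 mm wide over the rocker arms, falling at 0.157 rad towards the robot. Origin: on the counter below the front can's place (chute floor 45 mm above it). x: level, along the chute, uphill, away from the robot; y across it; z up. Centre of a can at the shut gate: x = -4, z = 71 mm; of an issued can at the front lip: x = -88, z = 57
- tall_rocker (a joint): rocker of the tall-can dispenser, rad: two dark steel side arms on a hinge, gate at the front, pad at the rear. 0 = at rest, gate down; grows as the pad is pressed, to the stop at 0.38. From about 0.3 the front can is free, while a finger rises through the chute floor and keeps the second can back. A spring brings it back to 0; about 3 to 6 N on the pad reach the stop
- tall_pad (a point): black rubber pad, 44 mm along the chute, 64 across, 6 thick, on the cross bar at the rear, uphill end of the tall-can rocker. Point: centre of its top face, at rest x = 168, z = 134 mm in the dispenser's frame, rising 0.2 rad to the rear. It turns about the hinge with the rocker: at the stop 40 mm lower, 9 mm farther to the rear, sloping 0.18 rad down to the rear
- tall_hinge (a point): point on the hinge axis (dispenser's y direction) of the tall-can rocker, in mid-chute, at x = 68, z = 92 mm in the dispenser's frame
- tall_gate (a point): middle of the lower edge of the gate plate (3 mm thick, 43 mm high) at the front end of the tall-can rocker; it rises about 40 mm when the pad is pressed to the stop
- tall_can1: front can, behind the gate of the tall-can dispenser: drinks can of 53 mm diameter and 134 mm length, 275 g, white sleeve with a grey band at each end, bare aluminium ends, lying across the chute. Origin: its centre; own y: its axis
- tall_can2: second can of the tall-can dispenser: drinks can of 53 mm diameter and 134 mm length, 275 g, white sleeve with a grey band at each end, bare aluminium ends, lying across the chute. Origin: its centre; own y: its axis
- tall_can3: third can of the tall-can dispenser: drinks can of 53 mm diameter and 134 mm length, 275 g, white sleeve with a grey band at each end, bare aluminium ends, lying across the chute. Origin: its centre; own y: its axis
- tamper: steel coffee tamper standing on its 58 mm base, 94 mm tall, loose; origin: centre of its underside
- pitcher: steel milk pitcher, 84 mm across, 105 mm tall, with a handle, loose; origin: centre of its underside
- cup_stack: stack of upturned paper cups, 86 mm across, 130 mm tall, loose; origin: centre of its underside
Not all that is in view belongs to the job. Leave any orange or turquoise look-alike of the short_can2 alone.

How it is judged:
By the outcome, as a careful person would: the job done as asked, in the order asked, and still so for the second after the job is handed in, with the robot touching nothing.
It also fails if it takes over 35 s, if anything falls off the work surface, if the arm or the gripper's body presses on something with over 40 N, if the wrist force passes 120 N, or if a joint passes its speed limit or range.

ROBOT

A 7-joint arm with a two-finger parallel gripper is mounted at the origin on the work surface. World frame = base frame: x ahead of the robot, y to its left, z up, the work surface at z = 0. Lengths are in mm, angles in rad, forces in N, time in s.
With the tool pointing down it reaches from about 400 to 875 mm from the base axis. Payload 4.4 kg.
Tool frame: the origin (TCP) lies between the finger pads; the fingertips stand r.finger_overhang ahead of it and the grasp point (between the pads) lies 6 mm ahead of it (r.finger_overhang is the distance from the TCP to the fingertips, in mm); x points along the fingers, y is the direction in which the jaws open and shut, and the axes are right-handed (so a half turn about x gives the same grasp; the last joint's range is limited). The gripper opens to 85 mm and grips with 20 to 120 N. Pads are 22 mm wide; open, the fingers measure 114 mm over their backs; the gripper's body (76 mm by 85 mm) begins 54 mm behind the grasp point. The pads swing forward as they close: fully open they stand 13 mm farther back than shut.
Start: joints at [1.063, 0.628, 0.038, 1.517, -0.027, 0.996, -0.02], TCP at [277.947, -587.591, 228.913] pointing down, gripper open.
Joint ranges: [-3.06, 3.06], [-0.37, 2.12], [-1.25, 1.32], [0.18, 2.47], [-1.1, 4.24], [0.23, 1.98], [-2.94, 2.94]. Speed limits (rad/s): [2.57, 2.57, 3.14, 3.14, 3.14, 3.14, 3.14].

INTERFACE

Orientations are given as a unit quaternion [w, x, y, z].
In Python, from rig import r gives the robot as it stands. Calls block until the motion is done:
- r.goto(position, orientation): joint-space move of the TCP to a pose.
- r.line_to(position, ori=None, max_speed=150, until_force=None): straight line of the TCP; ori=None keeps the orientation; max_speed is the mean speed in mm/s. With until_force (N) it stops when the force on the tool has changed by that much, and returns True; else False.
- r.move_joints(angles): joint-space move.
- r.gripper_to(opening, force=None): finger opening in mm; force is the grip in N (None keeps the last); returns when the fingers have stopped.
- r.wait(seconds).
- r.ik(position, orientation): joint angles nearest the present ones, or None.
- r.snapshot(name): name is "scene" or "top"; returns a dict with "image" (384x512x3 uint8, red, green, blue), "fx", "fy", "cx", "cy" (pixels), "world_from_camera" (4x4, takes a point from camera to world coordinates). Camera axes: x right, y up, looking along -z (the intrinsics and any distortion apply to the point x, -y, -z); pixel columns grow to the right and rows downward; lengths in mm; the calibration is good to about 2 mm. A picture is of the moment at which its call begins. There is no depth.
A pose or a line that the arm cannot do raises r.IKError and nothing moves.
- r.finish_job(): hands the job in, once; it reports no verdict.
Readings, each from a call of its own:
- r.read_clock(): time.
- r.read_qpos(): joint angles.
- r.read_dq(): joint speeds.
- r.read_effort(): joint torques, N m.
- r.read_ee_pos(): TCP position.
- r.read_tool_rot(): TCP orientation.
- r.read_wrist_force(): force on the tool from outside, world axes, zero at the start.
- r.read_ft_torque(): the same for the moment, N m.
- r.read_grip_width(): finger opening in mm.
Only numpy, scipy, OpenCV 4.12 (cv2) and the standard library are available. Lean on these libraries where they do the work, as an engineer would, in place of code of your own. Each camera call takes 0.05 s, during which the arm holds its last target. There are 200 camera calls.

## Working session

There is one attempt and no reset: what is moved stays moved. The work goes in short steps, each a Python script; the robot and the scene stay as the last script left them, time stands still between calls to the robot, and variables do not carry over. Pictures are saved under pics/ and viewed, about 8 in all and at most 12, crops included, and the job is handed in when it is done.

```bash
mkdir -p pics
python3 - <<'E'
from rig import r
import cv2,numpy as np,pickle
for n in("scene","top"):
    s=r.snapshot(n); pickle.dump(s,open(n+".pkl","wb"))
    cv2.imwrite(f"pics/{n}0.png",cv2.resize(s["image"][:,:,::-1],(800,600),interpolation=cv2.INTER_CUBIC))
    print(n,{k:v for k,v in s.items() if k!="image"})
print(r.finger_overhang,r.read_clock(),r.read_tool_rot(),r.read_grip_width())
E
```

```text
scene {'fx': 445.7475591544207, 'fy': 445.7475591544207, 'cx': 254.59810314204032, 'cy': 186.98251252127727, 'world_from_camera': array([[-2.51482398e-02, -7.77993639e-01,  6.27768639e-01,
         1.36040474e+03],
       [ 9.99630675e-01, -1.31005015e-02,  2.38094804e-02,
         5.46757510e+01],
       [-1.02995403e-02,  6.28135555e-01,  7.78035760e-01,
         1.17421747e+03],
       [ 0.00000000e+00,  0.00000000e+00,  0.00000000e+00,
         1.00000000e+00]])}
top {'fx': 388.9159919745131, 'fy': 388.9159919745131, 'cx': 254.87208182279304, 'cy': 188.57372357183255, 'world_from_camera': array([[-2.18076571e-02,  9.80788021e-01, -1.93853768e-01,
         2.80164641e+02],
       [-9.99416058e-01, -2.64881813e-02, -2.15851787e-02,
        -1.61092078e+01],
       [-2.63053185e-02,  1.93269846e-01,  9.80792943e-01,
         1.20870972e+03],
       [ 0.00000000e+00,  0.00000000e+00,  0.00000000e+00,
         1.00000000e+00]])}
25.0 0.1 [-0.15434607 -0.68977942 -0.1555306   0.69006657] 85.16935017246367
```

View pics/scene0.png

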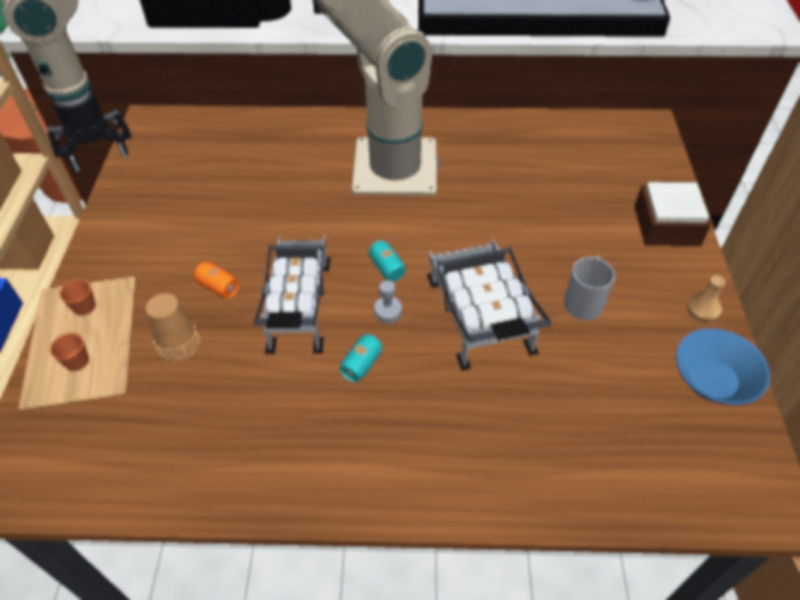

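View pics/top0.png

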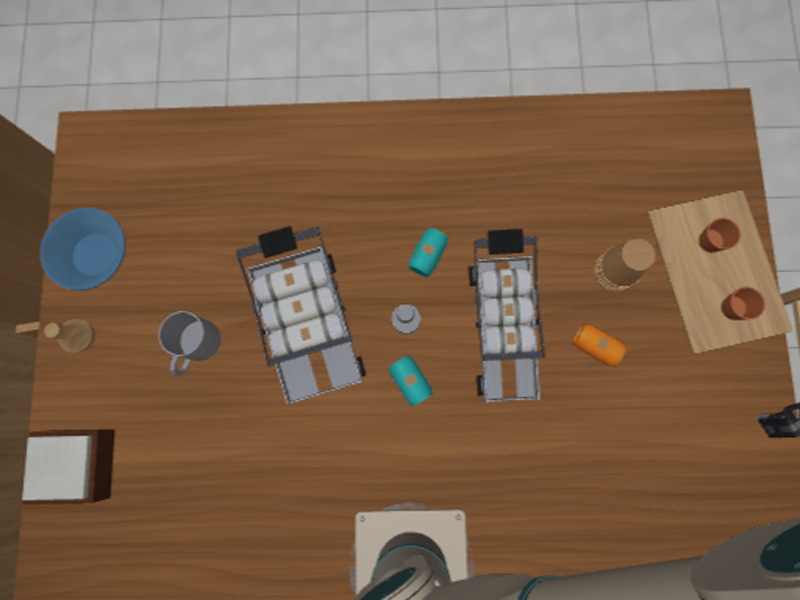

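```bash
cat > h.py <<'E'
import cv2,numpy as np
def ray(s,u,v):
    M=s["world_from_camera"]; d=M[:3,:3]@[(u-s["cx"])/s["fx"],-(v-s["cy"])/s["fy"],-1]
    return M[:3,3],d
def onz(s,u,v,z):
    o,d=ray(s,u,v); return o+d*(z-o[2])/d[2]
def proj(s,p):
    M=s["world_from_camera"]; c=M[:3,:3].T@(np.array(p)-M[:3,3])
    return np.array([s["cx"]-s["fx"]*c[0]/c[2], s["cy"]+s["fy"]*c[1]/c[2]])
def tri(s1,p1,s2,p2):
    (a,d),(b,e)=ray(s1,*p1),ray(s2,*p2)
    k=np.linalg.lstsq(np.c_[d,-e],b-a,rcond=None)[0]
    P,Q=a+k[0]*d,b+k[1]*e; return (P+Q)/2,np.linalg.norm(P-Q)
def dark(s,box,th=45):
    x0,x1,y0,y1=box; m=(s["image"][y0:y1,x0:x1].max(2)<th).astype(np.uint8)
    m=cv2.morphologyEx(m,cv2.MORPH_OPEN,np.ones((5,5)))
    c=max(cv2.findContours(m,0,1)[0],key=cv2.contourArea)
    R=cv2.minAreaRect(c); b=cv2.boxPoints(R)+[x0,y0]
    return np.array(R[0])+[x0,y0],R[1],b
E
cat > m.py <<'E'
from h import *; import pickle
S,T=[pickle.load(open(n+".pkl","rb")) for n in("scene","top")]
for nm,bs,bt in(("short",(165,205,190,216),(300,350,140,170)),("tall",(305,350,200,222),(155,200,140,170))):
    ps,_,b1=dark(S,bs); pt,sz,b=dark(T,bt)
    print(nm,ps,pt,sz,"tri",*tri(S,ps,T,pt),"top@134",onz(T,*pt,134)[:2],"scene@134",onz(S,*ps,134)[:2])
    print(np.array([onz(T,*q,134)[:2] for q in b]).round(1).tolist())
# white can sleeves, short dispenser, top view
im=T["image"].astype(int); x0,x1,y0,y1=300,348,165,232
m=((im.min(2)>185)[y0:y1,x0:x1]).astype(np.uint8)
for c in cv2.findContours(m,0,1)[0]:
    if cv2.contourArea(c)>60:
        R=cv2.minAreaRect(c); q=np.array(R[0])+[x0,y0]; print("can",q,R[1],R[2],[onz(T,*q,z)[:2].round(1).tolist() for z in(97,114)])
a=T["image"][135:265,285:365,::-1]; b=S["image"][145:230,155:220,::-1]
cv2.imwrite("pics/crop1.png",np.hstack([cv2.resize(a,(369,600),interpolation=2),cv2.resize(b,(430,600),interpolation=2)]))
E
python3 m.py
```

```text
short [181.5 204.5] [323.5 154. ] (14.0, 21.0) tri [ 588.41194025 -189.96216243  131.6034121 ] 1.8553475464638056 top@134 [ 587.83669697 -190.51068801] scene@134 [ 590.24579274 -188.45271954]
[[609.5, -161.7], [607.7, -221.6], [566.4, -219.1], [568.1, -159.6]]
tall [325.92307663 210.11538506] [177.36792374 154.53773403] (14.422856330871582, 21.840328216552734) tri [599.89981439 230.21064704 129.58237127] 0.8436254216210866 top@134 [598.58909933 228.77218312] scene@134 [603.02914938 229.89324076]
[[611.5, 265.3], [627.7, 204.5], [585.8, 192.5], [569.7, 252.8]]
```

View pics/crop1.png

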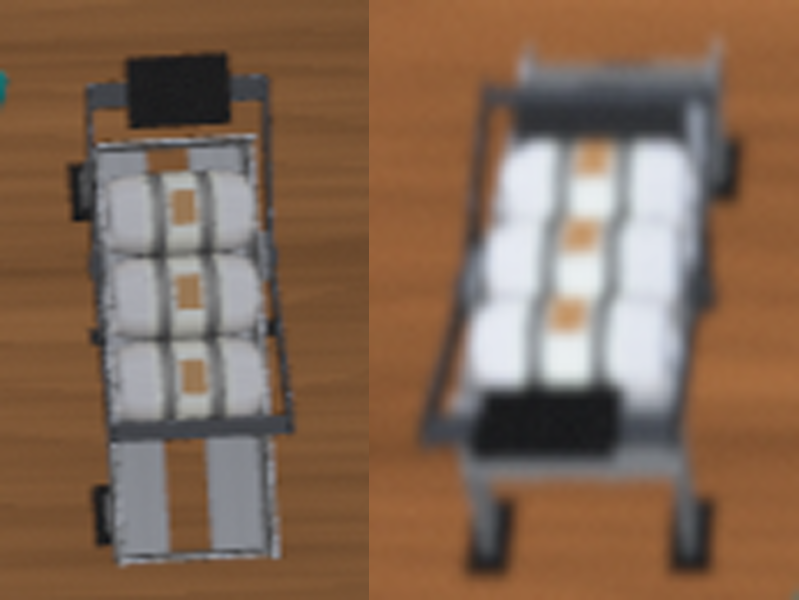

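Candidates: short pad at top px (505,240) on the narrow chute, tall pad at (278,240) on the wide one. The crop confirms the narrow chute with short cans, and its pad is level with the 134 mm height (triangulated 131.6). The orange and turquoise cans are not on a chute. Now moving above the pad, shut, and looking.

```bash
cat > go.py <<'E'
from rig import r
from h import *; import pickle
from scipy.spatial.transform import Rotation as Ro
T=pickle.load(open("top.pkl","rb"))
lip=onz(T,328.2,256.3,45); P=np.array([588.8,-190,134.])
d=P[:2]-lip[:2]; print("lip",lip,"yaw lip",np.arctan2(d[1],d[0]),np.linalg.norm(d))
yaw=-0.04
def quat(s):
    X=np.array([0,0,-1.]);Y=s*np.array([-np.sin(yaw),np.cos(yaw),0]);return np.roll(Ro.from_matrix(np.c_[X,Y,np.cross(X,Y)]).as_quat(),1)
q0=r.read_qpos(); tgt=[P[0],P[1],240]
c=[(np.abs(np.array(j)-q0).max(),tuple(quat(s))) for s in(1,-1) if (j:=r.ik(tgt,quat(s))) is not None]; print(c)
q=np.array(min(c)[1]); np.save("q.npy",q)
r.gripper_to(0)
e=r.read_ee_pos(); r.line_to([e[0],e[1],300],max_speed=200)
r.goto([P[0],P[1],300],q)
r.line_to([P[0],P[1],195],max_speed=120)
print(r.read_clock(),r.read_ee_pos(),r.read_wrist_force(),r.read_grip_width(),r.finger_overhang)
o=[]
for n,(x,y) in(("scene",(150,170)),("top",(275,130))):
    s=r.snapshot(n); o.append(cv2.resize(s["image"][y:y+105,x:x+70,::-1],(400,600),interpolation=2)); pickle.dump(s,open(n+"1.pkl","wb"))
cv2.imwrite("pics/crop2.png",np.hstack(o))
E
python3 go.py
```

```text
lip [ 301.79309165 -201.31073103   45.        ] yaw lip 0.03938888097496626 287.229695676582
[(np.float64(1.423468797204346), (np.float64(0.7069653645442925), np.float64(0.01414119283354537), np.float64(0.7069653645442925), np.float64(-0.01414119283354537))), (np.float64(1.2390367541340286), (np.float64(-0.01414119283354537), np.float64(0.7069653645442925), np.float64(-0.01414119283354537), np.float64(-0.7069653645442925)))]
4.2333 [ 589.36840287 -190.29237567  195.74725751] [-0.17011669 -0.15263228  0.15160571] 0.200580929710824 25.0
```

View pics/crop2.png

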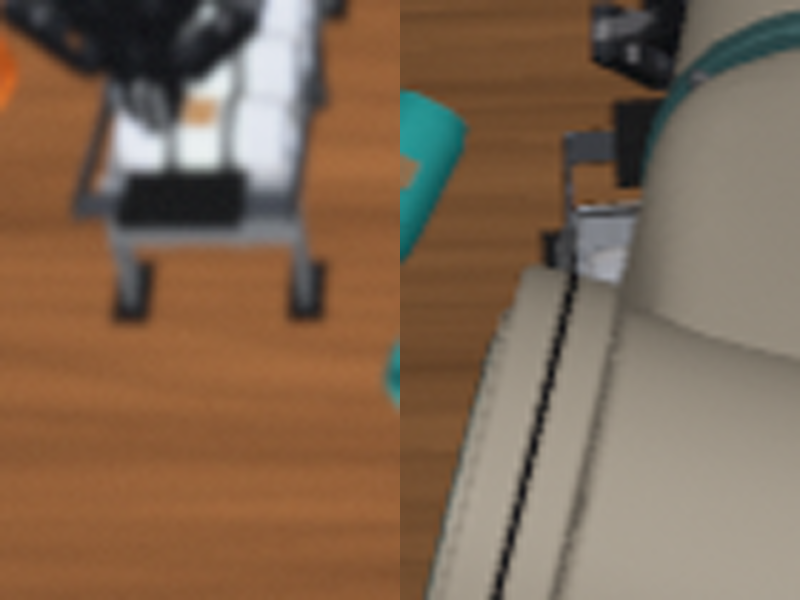

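```bash
cat > press.py <<'E'
from rig import r
from h import *; import pickle
from scipy.spatial.transform import Rotation as Ro
S=pickle.load(open("scene1.pkl","rb"))
print("tip px pred",proj(S,[589,-190,171]),"seen 177,192")
yaw=0.04; P=np.array([588.8,-190,134.]); u=np.array([np.cos(yaw),np.sin(yaw)])
X=np.array([0,0,-1.]);Y=-np.array([-np.sin(yaw),np.cos(yaw),0])
q=np.roll(Ro.from_matrix(np.c_[X,Y,np.cross(X,Y)]).as_quat(),1)
r.line_to([*P[:2],180],q,max_speed=40)
hit=r.line_to([*P[:2],150],max_speed=20,until_force=1.5)
print("contact",hit,r.read_ee_pos(),r.read_wrist_force(),r.read_clock())
E
python3 press.py
```

```text
tip px pred [179.22570677 196.38531272] seen 177,192
contact False [ 588.88770363 -190.03518073  150.14802828] [-0.20350222  0.04012806 -0.54288703] 6.5083
```

Run:
```python
from rig import r
from h import *
s=r.snapshot("scene"); cv2.imwrite("pics/crop3.png",cv2.resize(s["image"][130:225,140:240,::-1],(630,600),interpolation=2))
print(r.finger_overhang,proj(s,[589,-190,125]))
```

```text
25.0 [181.45220474 205.98638366]
```

View pics/crop3.png

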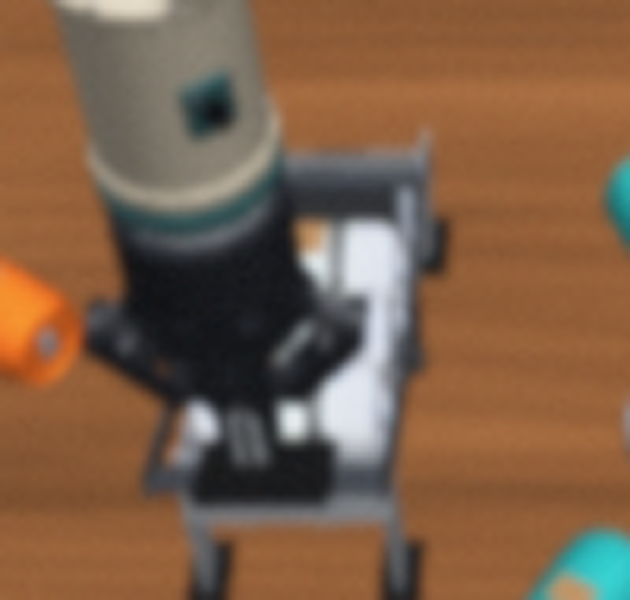

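Run:
```python
from rig import r
from h import *
P=[592,-188]
r.line_to([*P,152],max_speed=30)
for z in (148,146,144,142,140):
    hit=r.line_to([*P,z],max_speed=20,until_force=3)
    print(z,hit,r.read_ee_pos().round(1) if hasattr(r.read_ee_pos(),'round') else r.read_ee_pos(),np.round(r.read_wrist_force(),2))
    if hit: break
print(r.read_clock())
s=r.snapshot("scene"); cv2.imwrite("pics/crop4.png",cv2.resize(s["image"][130:225,140:240,::-1],(630,600),interpolation=2))
```

```text
148 False [ 591.7 -188.   147.7] [-1.14 -0.01  0.69]
146 False [ 591.9 -188.   145.8] [ 0.29  0.07 -0.54]
144 False [ 591.9 -188.   143.9] [ 0.67 -0.24  0.18]
142 False [ 591.9 -187.9  141.9] [-0.86  0.87  0.36]
140 False [ 591.9 -188.   139.8] [-0.17  0.79  0.74]
8.2
```

View pics/crop4.png

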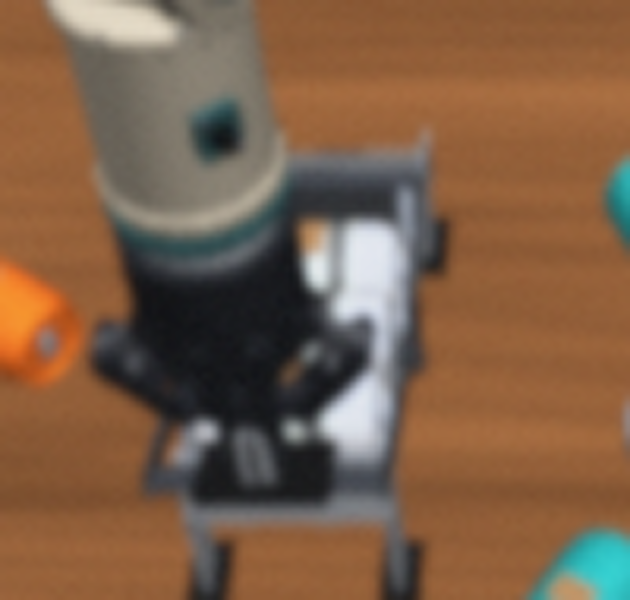

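Run:
```python
from rig import r
from h import *
P=[592,-188]
for z in (137,134,131,128,125):
    hit=r.line_to([*P,z],max_speed=25,until_force=4)
    f=np.mean([r.read_wrist_force() for _ in range(5)],0)
    print(z,hit,np.round(r.read_ee_pos(),1),f.round(2),np.round(r.read_ft_torque(),2))
    if hit or f[2]>4: break
print(r.read_clock())
s=r.snapshot("scene"); cv2.imwrite("pics/crop5.png",cv2.resize(s["image"][130:225,140:240,::-1],(630,600),interpolation=2))
```

```text
137 False [ 591.8 -187.9  136.8] [-0.18  0.77 -0.1 ] [-0.04  0.01 -0.02]
134 False [ 592.4 -188.1  134.2] [ 0.53 -0.53  1.41] [-0.01 -0.12  0.01]
131 False [ 592.3 -188.   131.1] [ 1.03 -0.26  2.3 ] [ 0.03 -0.25  0.01]
128 False [ 592.  -188.   127.9] [ 0.7  -0.3   2.09] [-0.02 -0.32  0.03]
125 False [ 591.8 -188.   124.8] [0.99 0.17 2.73] [ 0.03 -0.29 -0.  ]
9.5833
```

View pics/crop5.png

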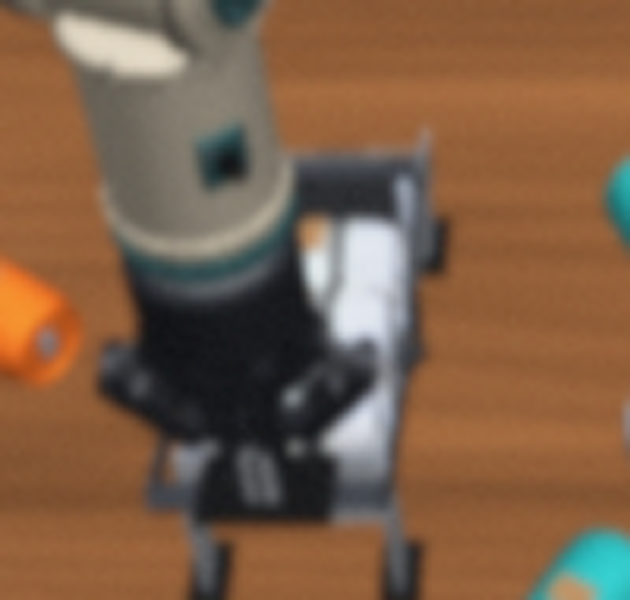

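```bash
cat > p2.py <<'E'
from rig import r
from h import *
zc=136.; y=-188
def pt(t): # arc of the pad point, contact z = zc at rest
    return [592+100*np.cos(t)+42*np.sin(t)-100-1.5, y, zc+42*np.cos(t)-100*np.sin(t)-42]
for t in (.17,.22,.27,.30,.33,.36,.38,.40,.42):
    hit=r.line_to(pt(t),max_speed=30,until_force=6)
    f=np.mean([r.read_wrist_force() for _ in range(5)],0)
    print(t,hit,np.round(r.read_ee_pos(),1),f.round(2))
    if hit or f[2]>9: break
r.wait(0.5)
print(r.read_clock(),np.round(r.read_ee_pos(),1),np.round(r.read_wrist_force(),1))
o=[]
s=r.snapshot("scene"); cv2.imwrite("pics/crop6.png",cv2.resize(s["image"][130:225,140:240,::-1],(630,600),interpolation=2))
E
python3 p2.py
```

```text
0.17 False [ 595.9 -188.   117.8] [-0.39 -0.93 -0.25]
0.22 False [ 597.4 -188.   113. ] [-0.05 -0.19  0.79]
0.27 False [ 598.3 -187.9  107.7] [1.1  0.6  1.58]
0.3 False [ 598.8 -187.9  104.4] [ 0.25 -0.78  1.29]
0.33 False [ 599.1 -187.9  101.4] [1.29 1.03 5.  ]
0.36 False [ 599.4 -187.9   98.3] [1.81 0.15 3.39]
0.38 False [ 599.5 -188.    96.1] [2.56 0.18 4.88]
0.4 False [ 599.6 -187.9   93.9] [3.05 0.36 4.43]
0.42 False [ 599.7 -188.    92.3] [3.24 0.93 7.32]
12.7333 [ 599.7 -188.    92.3] [2.8 0.9 7.1]
```

View pics/crop6.png

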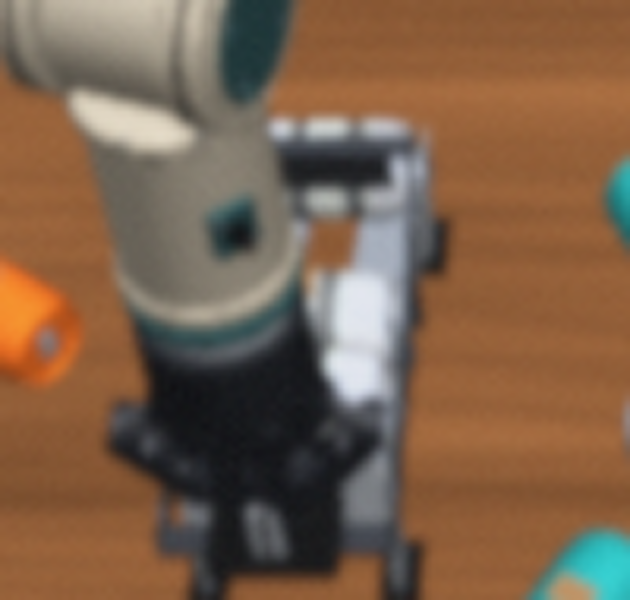

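The gate is up at about (340,165). The front can lies beyond it at the lip, and the second and third cans are held back at (360,300) and (355,370). Releasing along the arc.

Run:
```python
from rig import r
from h import *
y=-188
for t in (.36,.25,.1,-.02):
    r.line_to([592+100*np.cos(t)+42*np.sin(t)-101.5,y,136+42*np.cos(t)-100*np.sin(t)-42],max_speed=80)
r.line_to([592,y,170],max_speed=60)
r.line_to([592,y,300],max_speed=200)
r.goto([480,-420,320],r.read_tool_rot())
r.wait(0.7)
print(r.read_clock(),np.round(r.read_wrist_force(),1),np.round(r.read_ee_pos(),1))
a=r.snapshot("scene")["image"][130:225,140:240,::-1]; b=r.snapshot("top")["image"][135:265,270:370,::-1]
cv2.imwrite("pics/crop7.png",np.hstack([cv2.resize(a,(400,380),interpolation=2),cv2.resize(b,(292,380),interpolation=2)]))
```

```text
17.1917 [-0.4  0.4  0.4] [ 480. -420.  320.]
```

View pics/crop7.png

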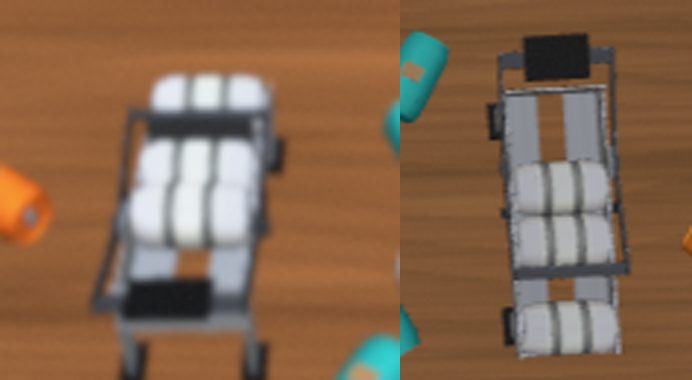

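One can is at the lip (570,328 in the right half), the gate is shut at (570,270), and the second can is up against it with the third behind. The pad is back at its rest height and the arm is clear.

```bash
python3 -c "
from rig import r
r.finish_job(); print(r.read_clock())"
```

```text
the job is handed in; nothing more can be done
the job is handed in; nothing more can be done
```

I pressed the short-can dispenser's pad to its stop with the shut fingertips, then followed the rocker back up and moved the arm clear. I handed the job in at about 17 s of the 35 s allowed.

- **Final pictures:** one short can lies at the front lip and the gate is shut. The second can rests against the gate with the third behind it, and the pad is back at its rest position.
- **Forces:** the largest wrist force I read was about 8 N, and it was about 0 N once the arm was clear. I saw nothing else move in the crops around the dispenser, but I took no full picture of the rest of the scene at the end.
- **One disagreement:** the pad was first felt with the TCP at about 136 mm. A 25 mm finger overhang and a pad top at 134 mm would have put that near 159 mm. I therefore pressed by force readings and pictures instead of the nominal depth, and I didn't find the cause.

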